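Lock the filter case with its second quarter-turn stud

TASK

Fit the loose T-handled stud to the empty slot of the white filter case: first stand it upright in the white stand and let go, then take it again by its T-handle, line its foot up with the slot, push it in against the spring, give it a quarter turn clockwise (seen from above) so that it locks like the stud already fitted, and let go. Leave the bottle, the tip box and the beaker standing where they are.

Things in the scene. Friction and masses are not known exactly. Their poses are not given: they have to be found in the camera images.
- stud: Loose aluminium T-handled stud, 152 mm long, 0.3 kg. Origin: centre of the foot's end; +z from foot to handle. Along z in mm: cross-bar foot (wings) 0-10, 36 long (y), 12 thick (x); neck 12 dia 10-28; collar 54 dia 28-34; square shaft 18 x 18 (faces square to x, y) 34-134; handle bar 134-152. Starts lying level on the rest, axis 45 above the bench, its x up, bar level.
- shaft (a point): Middle of the stud's shaft (stud z 84), near its balance point; frame as the stud's. 18 mm wide. It lies free for 72 mm between the rest's saddles.
- handle (a point): Middle of the stud's T-handle bar (stud z 143); frame as the stud's. The bar is 80 long along y (parallel to the wings of the foot), 18 thick along x, 18 high along z.
- rest: Fixed grey rest under the stud. Origin: centre of its underside, on the bench. Base 112 (x) x 64 x 10 high; two notched saddles 8 thick, 44 wide, 46 high at x -40 and +40, notch floor 36 above the bench, notch 21.6 wide, 10 deep, open upwards. The stud lies along its x, foot to +x, handle to -x, shaft middle above the origin; it lifts straight up.
- stand: Fixed white block 76 x 76 x 55 high, round hole 44 dia, 45 deep in its top (2 mm chamfer). Origin: centre of its underside. The stud's foot and neck go in, at any yaw, until the collar rests on the top: the stud then stands upright, its origin 27 above the bench, handle bar 161-179 above the bench.
- case: Fixed white box (filter case) 120 (x) x 220 (y) x 90 high, z up. Origin: centre of its underside. Lid plate 10 thick (z 80-90). An identical stud is already locked in it at x 0, y -60, its handle bar along x (across the case), z 204-222. The empty slot is at x 0, y +55.
- slot (a point): Centre of the empty slot's mouth on the case's top; frame as the case's. Through slot 40 long (y), 16 wide (x). The stud enters with wings and bar along y, either way round. With its origin 23 or more below the mouth it is clear to turn, clockwise from above, to bar along x; stops: 10 degrees past that and 10 degrees counter-clockwise of y. The collar bottoms at 28 below.
- plunger (a joint): Sprung plunger under the slot: metres pressed down, 0 free, at most 0.02. It meets the foot with the stud's origin 14 mm below the mouth; 1 N per mm (12 N at 26 below). Let go after the quarter turn, the stud is lifted till its wings bear under the plate between two ribs, origin 20 below the mouth: locked. Let go unturned, it rises and is not locked.
- bottle: Bystander: glass media bottle with blue cap, 68 dia, 165 high, origin at the centre of its underside; beyond the stand.
- tipbox: Bystander: closed pipette-tip box 120 x 80 x 50 high, origin at the centre of its underside; beside the rest.
- beaker: Bystander: open glass beaker, 72 dia at the rim, 95 high, origin at the centre of its underside; on the robot's side of the case.
Mind the look-alikes: they are no part of the job. What is shaped like the stud but green is not meant.

How it is judged:
On the way, in this order (a step that is already met when the one before it is completed fails the run):
1. the stud stands upright in the stand, let go (horizontal distance between stud and stand below 0.008 m and height (world z) of stud below 0.034 m and angle between stud's own z axis and vertical below 0.12 rad and contact force between stud and the fingers below 0.1 N), for 0.2 s.
2. the stud's foot is lined up and pushed through the slot (horizontal distance between stud and slot below 0.006 m and z of stud in the frame of slot below -0.0215 m and angle between the y axis of stud and the y axis of slot, either way round below 0.35 rad).
At the end, for the whole second after the job is handed in: The stud is locked in the slot: upright within 7 degrees, within 6 mm of its centre, origin at least 17.5 mm below its mouth, handle turned at least 70 degrees from the slot's length, at rest, let go; bottle, tip box and beaker upright within 11 degrees, within 30 mm of their starts (horizontal distance between stud and slot below 0.006 m and z of stud in the frame of slot below -0.0175 m and angle between the y axis of stud and the y axis of slot, either way round above 1.22 rad and angle between stud's own z axis and vertical below 0.12 rad and linear speed of stud below 0.02 m/s and contact force between stud and the fingers below 0.1 N and angle between each of bottle, tipbox, beaker's own z axis and vertical below 0.2 rad and distance of each of bottle, tipbox, beaker from where it was at the start of the episode below 0.03 m); the robot touches nothing.
It fails at once if the bottle is knocked over or shoved away (tilt over 0.35 rad or moved over 30 mm) (angle between bottle's own z axis and vertical above 0.35 rad or distance of bottle from where it was at the start of the episode above 0.03 m).
It fails at once if the tip box is knocked over or shoved away (tilt over 0.35 rad or moved over 30 mm) (angle between tipbox's own z axis and vertical above 0.35 rad or distance of tipbox from where it was at the start of the episode above 0.03 m).
It fails at once if the beaker is knocked over or shoved away (tilt over 0.35 rad or moved over 30 mm) (angle between beaker's own z axis and vertical above 0.35 rad or distance of beaker from where it was at the start of the episode above 0.03 m).
It also fails if it takes over 72 s, if anything falls off the work surface, if the arm or the gripper's body presses on something with over 40 N, if the wrist force passes 120 N, or if a joint passes its speed limit or range.

ROBOT

A 6-joint arm with a two-finger parallel gripper is mounted at the origin on the work surface. World frame = base frame: x ahead of the robot, y to its left, z up, the work surface at z = 0. Lengths are in m, angles in rad, forces in N, time in s.
With the tool pointing down it reaches from about 0.35 to 1 m from the base axis. Payload 7.1 kg.
Tool frame: the origin (TCP) lies between the finger pads; the fingertips stand 22 mm ahead of it and the grasp point (between the pads) lies 3 mm ahead of it; z points along the fingers, y is the line along which they close (so a half turn about z gives the same grasp; the last joint's range is limited). The gripper opens to 85 mm and grips with 20 to 120 N. Pads are 22 mm wide; open, the fingers measure 114 mm over their backs; the gripper's body (76 mm by 85 mm) begins 54 mm behind the grasp point. The pads swing forward as they close: fully open they stand 13 mm farther back than shut.
Start: joints at [-1.193, 0.423, 1.63, -0, 1.089, -0.019], TCP at [0.242, -0.576, 0.253] pointing down, gripper open.
Joint ranges: [-3, 3], [-0.9, 2.11], [0.09, 2.58], [-1.31, 4.45], [0.11, 2.69], [-2.54, 2.54]. Speed limits (rad/s): [2.39, 2.39, 3.01, 3.14, 3.14, 3.14].

INTERFACE

Orientations are given as a rotation vector (axis times angle).
In Python, from rig import manip gives the robot as it stands. The module is installed in compiled form; this text tells all that it offers. Calls block until the motion is done:
- manip.move_to(position, orientation): joint-space move of the TCP to a pose.
- manip.servo_line(position, orientation=None, rate=0.15): straight line of the TCP; orientation=None keeps the orientation; rate is the mean speed in m/s.
- manip.set_joints(angles): joint-space move.
- manip.command_gripper(opening, f_grip=None): finger opening in m; f_grip is the grip in N (None keeps the last); returns when the fingers have stopped.
- manip.hold(seconds).
- manip.solve_ik(position, orientation): joint angles nearest the present ones, or None.
- manip.camera(name): name is "side" or "top" or "wrist"; returns a dict with "image" (384x512x3 uint8, red, green, blue), "fx", "fy", "cx", "cy" (pixels), "cam_to_world" (4x4, takes a point from camera to world coordinates); the wrist camera has in their place "mount" (4x4, takes a point from camera to tool coordinates, whose origin is the TCP and whose axes are the flange's). Camera axes: x right, y down, z forward; pixel columns grow to the right and rows downward; lengths in m; the calibration is good to about 2 mm. The wrist camera is an equidistant fisheye: a pixel r from the principal point sees the ray r / f radians off the axis. A picture is of the moment at which its call begins: read the wrist's pose just before it. There is no depth.
A pose or a line that the arm cannot do raises manip.IKError and nothing moves.
- manip.sign_off(): hands the job in; it is judged then, once.
Readings, each from a call of its own:
- manip.get_time(): time.
- manip.get_joint_positions(): joint angles.
- manip.get_joint_vel(): joint speeds.
- manip.get_tau(): joint torques, N m.
- manip.get_position(): TCP position.
- manip.get_ee_rot(): TCP orientation.
- manip.get_contact_force(): force on the tool from outside, world axes, zero at the start.
- manip.get_torque(): the same for the moment, N m.
- manip.get_width(): finger opening in m.
- manip.get_grip_force(): force on a finger pad.
Only numpy, scipy, OpenCV 4.12 (cv2) and the standard library are available. Lean on these libraries where they do the work, as an engineer would, in place of code of your own. Each camera call takes 0.05 s, during which the arm holds its last target. There are 200 camera calls.

## Working session

There is one attempt and no reset: what is moved stays moved. The work goes in short steps, each a Python script; the robot and the scene stay as the last script left them, time stands still between calls to the robot, and variables do not carry over. Pictures are saved under pics/ and viewed, at most 10 in all, crops included, and the job is handed in when it is done.

```bash
mkdir -p pics; python3 - <<'E'
from rig import manip
import cv2,numpy as np,pickle
d={}
for n in["top","side","wrist"]:
    d[n]=c=manip.camera(n); cv2.imwrite(f"pics/{n}0.png",c["image"][:,:,::-1])
    print(n,{k:np.round(v,3).tolist() if k!="image" else 0 for k,v in c.items()})
pickle.dump(d,open("c0.pkl","wb"))
print(manip.get_ee_rot(),manip.get_time())
E
```

```text
top {'image': 0, 'fx': 391.796, 'fy': 391.796, 'cx': 261.314, 'cy': 185.396, 'cam_to_world': [[0.006, -0.996, 0.094, 0.447], [-1.0, -0.006, -0.005, 0.106], [0.006, -0.094, -0.996, 1.073], [0.0, 0.0, 0.0, 1.0]]}
side {'image': 0, 'fx': 441.715, 'fy': 441.715, 'cx': 253.382, 'cy': 191.921, 'cam_to_world': [[0.998, -0.026, 0.05, 0.5], [-0.055, -0.635, 0.771, -0.867], [0.011, -0.772, -0.635, 0.848], [0.0, 0.0, 0.0, 1.0]]}
wrist {'image': 0, 'fx': 297.319, 'fy': 297.319, 'cx': 246.53, 'cy': 190.264, 'mount': [[0.001, -0.948, -0.318, 0.083], [1.0, 0.001, 0.0, 0.001], [-0.0, -0.318, 0.948, -0.121], [0.0, 0.0, 0.0, 1.0]]}
[-3.07875174e+00 -6.19060365e-01  4.11005114e-04] 0.15
```

View pics/top0.png

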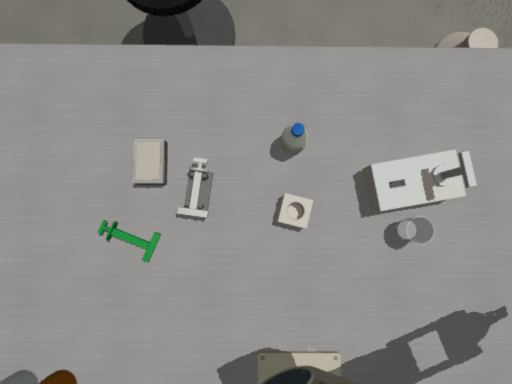

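View pics/side0.png

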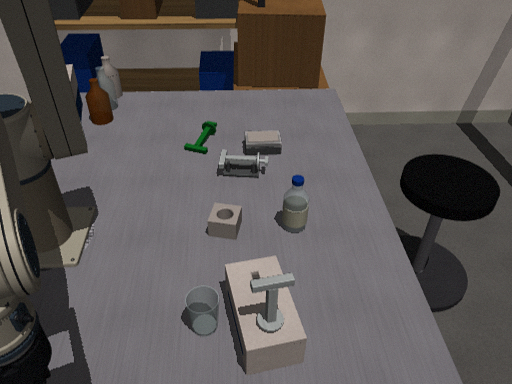

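Top view: the grey stud lies on the rest at about (196,190), with its handle at (193,212) and foot at (200,162). The green look-alike at (130,238) is not meant. The stand is at (295,211), and the case at (418,181) with its empty slot at (397,184). I'll enlarge these to confirm.

```bash
python3 - <<'E'
import cv2,numpy as np,pickle
im=pickle.load(open("c0.pkl","rb"))["top"]["image"][:,:,::-1]
f=lambda x,y,w,h:cv2.resize(im[y:y+h,x:x+w],None,fx=5,fy=5,interpolation=cv2.INTER_CUBIC)
a=f(165,150,64,75);b=f(270,187,56,50);c=f(365,147,115,70)
o=np.zeros((750,620,3),np.uint8);o=np.zeros((600,800,3),np.uint8)
o[:375,:320]=a; o[375:600,:280]=b[:225]; o[:350,325:][:, :475]=c[:,:475]
cv2.imwrite("pics/crop.png",o)
E
```

```text
(no output)
```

View pics/crop.png

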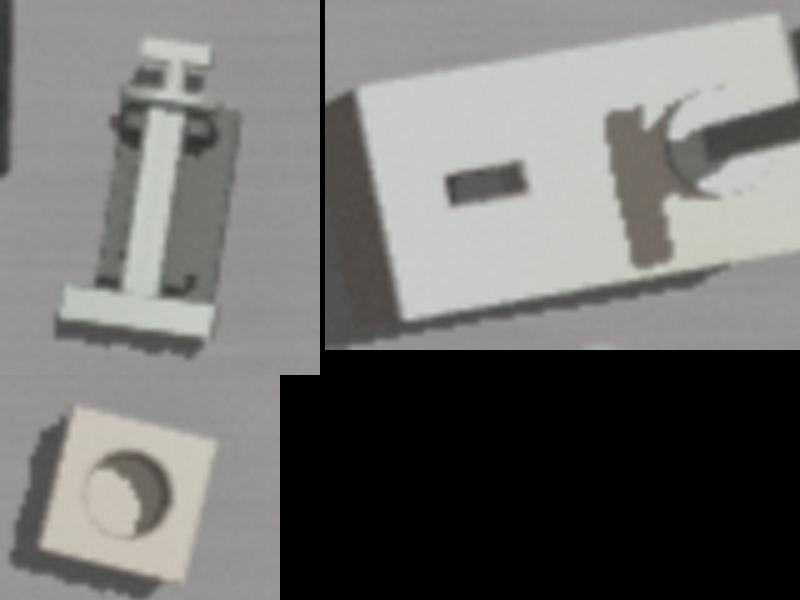

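The crop confirms the grey stud on its rest: foot (201,159), handle (192,212). It also shows the stand hole at (295.4,211) and the slot at (397,184). Next I'll compute positions and check IK.

```bash
cat > h.py <<'E'
from rig import manip
import numpy as np,cv2,pickle
from scipy.spatial.transform import Rotation as R
np.set_printoptions(precision=4,suppress=True)
def top(u,v,z,c):
    M=c["cam_to_world"];d=M[:3,:3]@[(u-c["cx"])/c["fx"],(v-c["cy"])/c["fy"],1];o=M[:3,3]
    return o+d*(z-o[2])/d[2]
def rv(zdir,xdir):
    z=np.array(zdir,float);z/=np.linalg.norm(z);x=np.array(xdir,float);x-=z*(x@z);x/=np.linalg.norm(x)
    return R.from_matrix(np.c_[x,np.cross(z,x),z]).as_rotvec()
def tcp(p,rot,off=.003): # TCP position so that grasp point is at p
    return np.array(p)-off*R.from_rotvec(rot).as_matrix()[:,2]
E
python3 - <<'E'
from h import *
c=pickle.load(open("c0.pkl","rb"))["top"]
P=lambda x,y,x0,y0,z:top(x0+x/5-.4,y0+y/5-.4,z,c)
h=P(137,302,165,150,.054);s=P(155,200,165,150,.054);f=P(179,40,165,150,.051);col=P(168,100,165,150,.072)
print("handle",h,"shaft",s,"foot",f, "len",np.linalg.norm(f-h))
print("bar dir",P(62,288,165,150,.054)-P(215,300,165,150,.054))
print("stand",P(127,120,270,187,.055), "stand corners",np.mean([P(*q,270,187,.055) for q in [(77,30),(217,64),(184,207),(40,172)]],0))
cor=[P(x-325,y,365,147,.09) for x,y in[(445,178),(522,163),(528,190),(450,206)]]
print("slot",np.mean(cor,0),np.array(cor))
A,B=P(358-325,90,365,147,.09),P(780-325,13,365,147,.09);C=P(403-325,320,365,147,.09)
print("case edge",A,B,C,np.linalg.norm(B-A),np.linalg.norm(C-A),"yaw from edge",np.arctan2(*(A-B)[:2]*[-1,1]), np.arctan2(*(A-C)[[1,0]]))
zs=(h-f);zs[2]=0;zs/=np.linalg.norm(zs);print("studz",zs)
mid=h-zs*.059
print("mid",mid)
st=np.array([*P(127,120,270,187,.055)[:2],.111])
for sg in(1,-1):
  for th in(0,25):
    t=np.radians(th); z0=-zs*np.sin(t)+np.array([0,0,-np.cos(t)])
    print(sg,th,"grasp",manip.solve_ik(tcp([*mid[:2],.045],rv(z0,sg*zs)),rv(z0,sg*zs)))
    for y in range(0,360,30):
      a=np.radians(y);z1=np.array([np.cos(a)*np.cos(t),np.sin(a)*np.cos(t),-np.sin(t)]);r=rv(z1,[0,0,sg])
      for zz in(.111,.2):
        st[2]=zz;q=manip.solve_ik(tcp(st,r),r)
        if q is not None: print("   ",y,zz,q)
E
```

```text
handle [0.4783 0.2803 0.054 ] shaft [0.5314 0.2721 0.054 ] foot [0.6163 0.2618 0.051 ] len 0.1393040451327502
bar dir [0.0058 0.0794 0.    ]
stand [0.4782 0.0132 0.055 ] stand corners [0.4793 0.0119 0.055 ]
slot [ 0.5471 -0.2411  0.09  ] [[ 0.5501 -0.2203  0.09  ]
 [ 0.558  -0.2595  0.09  ]
 [ 0.5443 -0.2621  0.09  ]
 [ 0.5359 -0.2225  0.09  ]]
case edge [ 0.5947 -0.1772  0.09  ] [ 0.6357 -0.3935  0.09  ] [ 0.4784 -0.1974  0.09  ] 0.22012819396297265 0.11808057140330351 yaw from edge 0.18738040649475982 0.17170149382377634
studz [-0.9911  0.1331  0.    ]
mid [0.5368 0.2725 0.054 ]
1 0 grasp [ 0.4499  0.6788  1.7742 -0.      0.6886 -0.9874]
    0 0.111 [ 0.0065  1.3097  2.4602  3.1497  2.1991 -1.566 ]
    0 0.2 [ 0.0065  1.0424  2.5724  3.1489  2.044  -1.5674]
    30 0.111 [-0.5446  1.1692  2.3526  2.0428  1.7505 -1.9077]
    30 0.2 [-0.5446  0.9113  2.4441  2.0638  1.6732 -1.7589]
    60 0.111 [-0.6298  1.0433  2.0992  1.4646  1.5707 -1.5717]
    60 0.2 [-0.6298  0.8335  2.1664  1.4657  1.5858 -1.4299]
    90 0.111 [-0.5338  1.0389  1.8152  1.0552  1.7156 -1.3216]
    90 0.2 [-0.5338
[... 4418 characters left out ...]
 1.5011  0.3203  1.808   1.7991]
    150 0.2 [-0.1792  0.8008  1.5133  0.3317  1.9199  1.8385]
    180 0.111 [0.0018 0.9551 1.4357 0.0017 1.8852 1.5721]
    180 0.2 [0.0018 0.8291 1.4479 0.0017 1.9991 1.5723]
    210 0.111 [ 0.1822  0.9355  1.4889 -0.3182  1.8161  1.3419]
    210 0.2 [ 0.1822  0.8061  1.5011 -0.3297  1.9272  1.3029]
    240 0.111 [ 0.3509  0.8798  1.6484 -0.6214  1.6256  1.192 ]
    240 0.2 [ 0.3509  0.7383  1.6609 -0.6295  1.7302  1.1161]
    270 0.111 [ 0.4903  0.81    1.8827 -0.9532  1.374   1.1697]
    270 0.2 [ 0.4903  0.6437  1.8964 -0.9342  1.4637  1.0448]
    330 0.111 [0.4613 0.7879 2.4136 4.1044 1.1681 1.625 ]
    330 0.2 [0.4613 0.4893 2.4365 4.2263 1.0238 1.3604]
```

```bash
cat >> h.py <<'E'
zs=np.array([-.9925,.122,0]);T=np.radians(20);UP=np.array([0,0,1.])
rg=rv(-zs*np.sin(T)-UP*np.cos(T),zs)
mid=np.array([.535,.2725,.045])
stand=np.array([.4785,.0127,0])
def stat(): print("t",manip.get_time(),"p",manip.get_position(),"F",manip.get_contact_force(),"w",manip.get_width(),"g",manip.get_grip_force(),"q",manip.get_joint_positions())
def snap(n,f):
    c=manip.camera(n);cv2.imwrite("pics/"+f,c["image"][:,:,::-1]);return c
E
python3 - <<'E'
from h import *
q=manip.get_joint_positions();print(q)
p=manip.get_position();manip.servo_line(p+[0,0,.17],rate=.25)
manip.command_gripper(.05,60)
manip.move_to(tcp(mid+UP*.30,rg),rg)
stat()
manip.servo_line(tcp(mid+UP*.10,rg),rg,rate=.2)
stat()
pose=(manip.get_position(),manip.get_ee_rot());c=snap("wrist","w1.png");pickle.dump((pose,c),open("w1.pkl","wb"))
E
```

```text
[-1.193   0.4237  1.6305 -0.      1.0886 -0.019 ]
t 4.5667 p [0.5343 0.2721 0.3479] F [-0.3237 -0.8732 -0.6025] w 0.04970541631144419 g 0.0 q [ 0.5505  0.1857  1.7745 -0.2712  0.9223 -0.7606]
t 5.7167 p [0.5347 0.273  0.1488] F [-0.1891  0.3093  0.0188] w 0.049766573331497865 g 0.0 q [ 0.5515  0.4569  1.9319 -0.4464  0.5171 -0.5328]
```

View pics/w1.png

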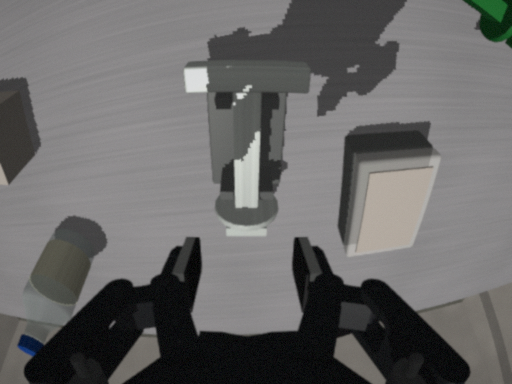

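Wrist view: the stud is centred between the fingers (column 247), with its handle at row 77 and collar at (247,207). I'll check the position along the axis numerically, then grasp.

```bash
cat >> h.py <<'E'
def proj(p,pose,c):
    M=np.eye(4);M[:3,:3]=R.from_rotvec(pose[1]).as_matrix();M[:3,3]=pose[0];q=np.linalg.inv(M@c["mount"])@np.r_[p,1]
    r=np.hypot(q[0],q[1]);k=c["fx"]*np.arctan2(r,q[2])/r;return np.array([c["cx"]+k*q[0],c["cy"]+k*q[1]])
def unproj(u,v,z,pose,c):
    x=np.array([u-c["cx"],v-c["cy"]]);r=np.hypot(*x);a=r/c["fx"];d=np.r_[x/r*np.sin(a),np.cos(a)]
    M=np.eye(4);M[:3,:3]=R.from_rotvec(pose[1]).as_matrix();M[:3,3]=pose[0];M=M@c["mount"]
    d=M[:3,:3]@d;return M[:3,3]+d*(z-M[2,3])/d[2]
E
python3 - <<'E'
from h import *
pose,c=pickle.load(open("w1.pkl","rb"))
ys=np.cross(UP,zs) 
for n,z,y in[("handle",143,0),("barL",143,40),("barR",143,-40),("collar",31,0),("foot",5,0)]:
    print(n,proj(mid+zs*(z-84)/1e3+ys*y/1e3,pose,c))
a=tcp(mid,rg)
manip.servo_line(a,rg,rate=.08);stat()
manip.command_gripper(0.0,80);stat()
manip.servo_line(a+UP*.16,rate=.15);manip.hold(.2);stat()
E
```

```text
handle [245.74   78.583]
barL [185.0622  80.1204]
barR [306.4527  80.0711]
collar [245.8558 207.6457]
foot [245.8831 228.7406]
t 7.1667 p [0.5343 0.2728 0.0482] F [-0.8103 -0.1568 -0.115 ] w 0.04971330067407129 g 0.0 q [ 0.5516  0.6393  1.9526 -0.6829  0.345  -0.2736]
t 7.5583 p [0.5342 0.2728 0.0484] F [-1.7587 -0.4848  5.0768] w 0.016675612007447126 g 78.2008945941925 q [ 0.5517  0.6388  1.9528 -0.6829  0.3452 -0.2733]
t 8.975 p [0.5336 0.2724 0.2069] F [ 0.6665 -0.8953 -2.8369] w 0.016728626640710304 g 78.0091917514801 q [ 0.5516  0.3628  1.9018 -0.3684  0.6343 -0.6255]
```

```bash
cat >> h.py <<'E'
ru=rv([0,-np.cos(T),-np.sin(T)],UP)
E
python3 - <<'E'
from h import *
g=stand+UP*.235
for z in(.235,.111):print(manip.solve_ik(tcp(stand+UP*z,ru),ru))
manip.move_to(tcp(g,ru),ru);stat()
manip.servo_line(tcp(stand+UP*.185,ru),ru,rate=.1);manip.hold(.2);stat()
pose=(manip.get_position(),manip.get_ee_rot());
c=snap("top","t2.png");s=snap("side","s2.png");w=manip.camera("wrist")["image"][:,:,::-1]
f=lambda im,x,y:cv2.resize(im["image"][y:y+100,x:x+130,::-1],None,fx=3,fy=3,interpolation=cv2.INTER_CUBIC)
cv2.imwrite("pics/c2.png",np.vstack([np.hstack([f(c,230,150),f(s,160,130)]),np.zeros((4,780,3),np.uint8)]))
pickle.dump((pose,c,s),open("w2.pkl","wb"))
E
```

```text
[ 0.5043  0.6258  1.8853 -0.9662  1.5623 -2.1132]
[ 0.5043  0.8559  1.8638 -0.9779  1.4444 -1.9406]
t 10.3083 p [0.4787 0.0158 0.2358] F [-0.5933  0.4927 -2.911 ] w 0.017135227052996707 g 78.37606430053711 q [ 0.5044  0.6255  1.8849 -0.9655  1.5609 -2.1122]
t 11.1583 p [0.4787 0.0156 0.1865] F [ 0.0774 -0.2708 -3.2319] w 0.016442198411803798 g 78.37617516517639 q [ 0.5043  0.7155  1.8838 -0.9688  1.5116 -2.0395]
```

View pics/c2.png

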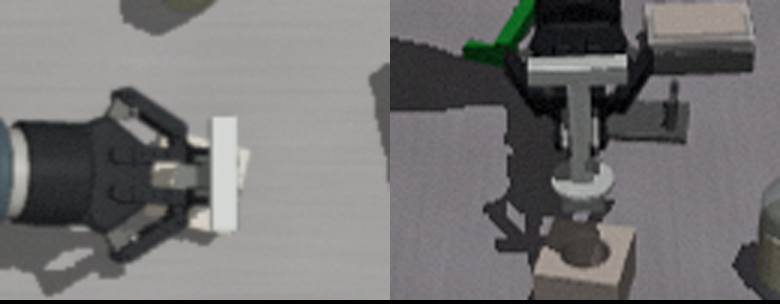

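Left (top camera): the handle bar is above the stand at (304,207). Right (side camera): the stud is upright, with its collar at about (224,192) over the hole at (226,212). Checking the offset numerically.

```bash
python3 - <<'E'
from h import *
pose,c,s=pickle.load(open("w2.pkl","rb"))
print("handle top",top(230+224/3-.33,150+173/3-.33,.253,c))
print("collar",top(160+193/3-.33,130+183/3-.33,.134,s),"hole",top(160+197/3-.33,130+248/3-.33,.055,s), "hole top0",stand)
im=s["image"][195:230,195:260]; 
E
```

```text
handle top [0.4791 0.0117 0.253 ]
collar [0.4813 0.0072 0.134 ] hole [0.4825 0.0122 0.055 ] hole top0 [0.4785 0.0127 0.    ]
```

```bash
python3 - <<'E'
from h import *
manip.servo_line(tcp(stand+UP*.122,ru),ru,rate=.08);stat()
for z in np.arange(.120,.104,-.001):
    manip.servo_line(tcp(stand+UP*z,ru),ru,rate=.03)
    F=manip.get_contact_force();print(round(z,3),F)
    if F[2]>2 or np.hypot(*F[:2])>12: break
stat()
E
```

```text
t 12.25 p [0.4786 0.0156 0.1232] F [-0.1451  0.3409 -3.4753] w 0.016707111711403735 g 78.3763861656189 q [ 0.5043  0.8346  1.868  -0.9763  1.4539 -1.9545]
0.12 [-0.6344 -1.068  -2.5637]
0.119 [ 0.7081 -0.1274 -3.1197]
0.118 [ 0.6491  0.0932 -3.0389]
0.117 [ 0.0293 -0.0383 -4.4047]
0.116 [ 0.4031  0.2728 -2.889 ]
0.115 [ 0.3461 -0.8698 -3.6155]
0.114 [ 0.391  -0.2806 -2.4878]
0.113 [-0.5817 -0.4793 -3.7442]
0.112 [-0.0939 -0.4201 -2.7494]
0.111 [-0.3523 -0.4773 -2.9242]
0.11 [ 0.1144  0.1815 -4.0192]
0.109 [ 0.1506  0.1352 -2.3494]
0.108 [-0.262  -0.0651 -2.9533]
0.107 [ 0.3781 -0.6567 -0.2523]
0.106 [0.4818 2.4698 6.3674]
t 16.0 p [0.4787 0.0155 0.1082] F [0.4818 2.4698 6.3674] w 0.01643125858212173 g 79.25192713737488 q [ 0.5046  0.8645  1.8615 -0.9794  1.4431 -1.9346]
```

```bash
python3 - <<'E'
from h import *
manip.command_gripper(.05,80);manip.hold(.3);stat()
z=R.from_rotvec(ru).as_matrix()[:,2]
manip.servo_line(manip.get_position()-z*.11,rate=.15)
manip.servo_line(manip.get_position()+UP*.17,rate=.25);stat()
c=snap("top","t3.png");s=snap("side","s3.png")
f=lambda im,x,y:cv2.resize(im["image"][y:y+100,x:x+130,::-1],None,fx=3,fy=3,interpolation=cv2.INTER_CUBIC)
cv2.imwrite("pics/c3.png",np.hstack([f(c,230,150),f(s,160,130)]))
pickle.dump((c,s),open("w3.pkl","wb"))
slot=np.array([.5471,-.2411])
d=lambda a:rv(-UP,[np.cos(np.radians(a)),np.sin(np.radians(a)),0])
for a in(0,180):print(a,manip.solve_ik([*stand[:2],.173],d(a)))
for b in(100.7,-79.3,10.7,-169.3,-14,165):print(b,manip.solve_ik([*slot,.2],d(b)))
E
```

```text
t 16.7167 p [0.4785 0.0155 0.107 ] F [0.8908 0.108  0.7699] w 0.04970531145302146 g 0.0 q [ 0.5044  0.8655  1.8616 -0.9787  1.4403 -1.9345]
t 18.4333 p [0.4777 0.1177 0.3132] F [-0.8398  0.1155 -0.3589] w 0.05006909424657618 g 0.0 q [ 0.6522  0.5618  1.7368 -0.8659  1.7715 -2.2224]
0 [ 0.0017  0.3323  2.0068 -0.      0.8025  1.5725]
180 [ 0.0017  0.3323  2.0068 -0.      0.8025 -1.5691]
100.7 [-0.435   0.4486  1.7308 -0.      0.9623 -0.6217]
-79.3 [-0.435   0.4486  1.7308 -0.      0.9623  2.5199]
10.7 [-0.435   0.4486  1.7308  0.      0.9623  0.9491]
-169.3 [-0.435   0.4486  1.7308  0.      0.9623 -2.1925]
-14 [-0.435   0.4486  1.7308 -0.      0.9623  1.3802]
165 [-0.435   0.4486  1.7308 -0.      0.9623 -1.744 ]
```

View pics/c3.png

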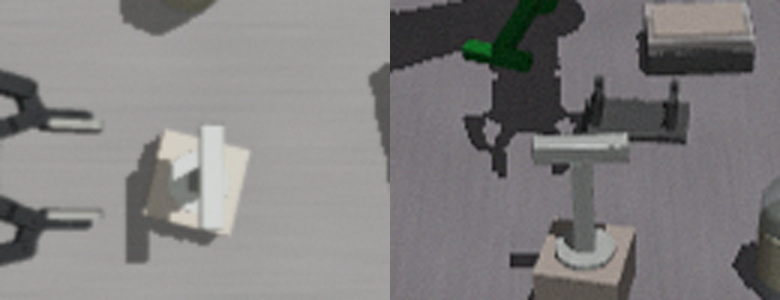

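Both views show the stud standing upright and released in the stand, bar along world x at (300,209) in the top view. Next is a close wrist look at the slot, which needs about 2 mm accuracy.

```bash
cat >> h.py <<'E'
d=lambda a:rv(-UP,[np.cos(np.radians(a)),np.sin(np.radians(a)),0])
E
python3 - <<'E'
from h import *
c,s=pickle.load(open("w3.pkl","rb"))
print("handle",top(230+211/3-.33,150+177/3-.33,.179,c))
r=d(100.7)
manip.move_to([.53,-.20,.36],r);manip.hold(.3)
pose=(manip.get_position(),manip.get_ee_rot());w=snap("wrist","w4.png");pickle.dump((pose,w,manip.camera("top")),open("w4.pkl","wb"))
stat()
print(proj([.5471,-.2411,.09],pose,w))
E
```

```text
handle [0.4789 0.0131 0.179 ]
t 20.4 p [ 0.5302 -0.1995  0.3598] F [0.1228 0.1077 0.1187] w 0.050203823388439234 g 0.0 q [-0.3809  0.23    1.6511 -0.0001  1.2609 -0.5687]
[251.9619 186.6603]
```

View pics/w4.png

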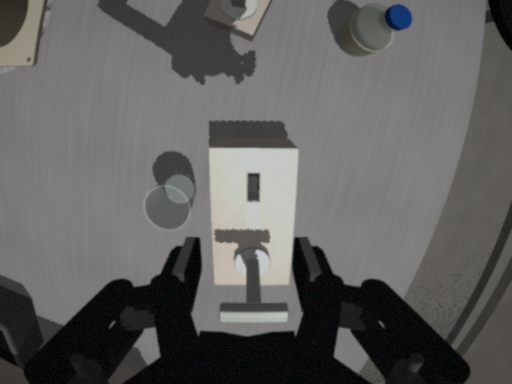

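The wrist view shows the slot at about (253,187); I predicted (252,187). Refining by segmentation in both views.

```bash
python3 - <<'E'
from h import *
pose,w,t2=pickle.load(open("w4.pkl","rb"));c0=pickle.load(open("c0.pkl","rb"))["top"]
def seg(img,x0,y0,x1,y1,f):
    g=cv2.resize(cv2.cvtColor(img[y0:y1,x0:x1],cv2.COLOR_RGB2GRAY),None,fx=8,fy=8,interpolation=cv2.INTER_CUBIC)
    lo,hi=np.percentile(g,3),np.percentile(g,80)
    cs,_=cv2.findContours((g<(lo+hi)/2).astype(np.uint8),cv2.RETR_EXTERNAL,cv2.CHAIN_APPROX_NONE)
    q=max(cs,key=cv2.contourArea)[:,0].astype(float)
    P=np.array([f(x0+(a+.5)/8-.5,y0+(b+.5)/8-.5)[:2] for a,b in q]).astype(np.float32)
    (ctr,sz,ang)=cv2.minAreaRect(P*1000);print(np.array(ctr),np.array(sz),ang,lo,hi)
seg(w["image"],236,165,270,209,lambda u,v:unproj(u,v,.09,pose,w))
seg(c0["image"],383,174,412,194,lambda u,v:top(u,v,.09,c0))
# case outline from wrist corners
q=[unproj(u,v,.09,pose,w) for u,v in[(209.5,147.5),(298,148),(292,284),(214.5,284)]];q=np.array(q)
print(q, "yaw L",np.arctan2(-(q[0]-q[3])[0],(q[0]-q[3])[1]),"yaw R",np.arctan2(-(q[1]-q[2])[0],(q[1]-q[2])[1]),np.linalg.norm(q[0]-q[1]),np.linalg.norm(q[0]-q[3]))
m=(q[0]+q[1])/2;yd=(q[0]+q[1]-q[2]-q[3])/2;yd/=np.linalg.norm(yd);print("slot from outline",m-yd*.055,"ctr",q.mean(0)+yd*.055)
big=cv2.resize(w["image"][135:215,200:310,::-1],None,fx=6,fy=6,interpolation=cv2.INTER_CUBIC);cv2.imwrite("pics/c4.png",big)
E
```

```text
[ 548.7243 -241.4187] [16.931  40.8208] 10.85875415802002 62.0 198.0
[ 547.3665 -240.8157] [16.8328 41.0002] 10.820409774780273 82.0 202.0
[[ 0.4808 -0.1978  0.09  ]
 [ 0.5974 -0.1758  0.09  ]
 [ 0.6434 -0.3914  0.09  ]
 [ 0.5199 -0.4143  0.09  ]] yaw L 0.1787733070336066 yaw R 0.2103228845319671 0.11861666018459677 0.22007031824087211
slot from outline [ 0.5497 -0.2408  0.09  ] ctr [ 0.5497 -0.2409  0.09  ]
```

View pics/c4.png

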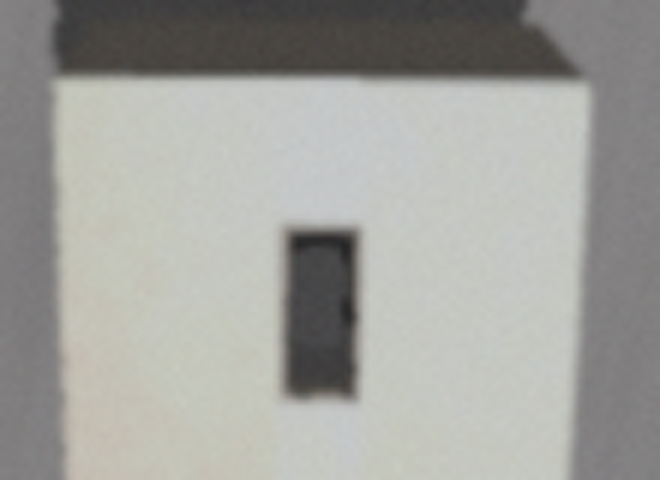

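The slot is 40 x 16 mm with a yaw of 10.84°, centred at about (0.5476, -0.2411); the two views agree to about 1 mm. Now I'll grasp the handle.

```bash
python3 - <<'E'
from h import *
r=d(180);h=np.array([.4788,.0128,.173])
manip.move_to(h+UP*.13,r)
manip.servo_line(h,r,rate=.12);stat()
manip.command_gripper(0,120);stat()
manip.servo_line(h+UP*.13,rate=.15);stat()
r=d(100.84);a=np.array([.5476,-.2411,.303])
manip.move_to(a,r)
manip.servo_line(a-UP*.05,r,rate=.1);manip.hold(.2);stat()
t=snap("top","t5.png");s=snap("side","s5.png");pickle.dump((t,s),open("w5.pkl","wb"))
f=lambda im,x,y:cv2.resize(im["image"][y:y+120,x:x+130,::-1],None,fx=3,fy=3,interpolation=cv2.INTER_CUBIC)
cv2.imwrite("pics/c5.png",np.hstack([f(t,350,130),f(s,200,220)]))
E
```

```text
t 22.5833 p [0.4793 0.0127 0.1736] F [-1.0158  0.2463  0.4036] w 0.04995136049918546 g 0.0 q [ 0.0017  0.3319  2.0055  0.      0.803  -1.5689]
t 22.9833 p [0.4793 0.0126 0.1738] F [-1.0896 -1.321   5.2514] w 0.016012164507293595 g 117.13801737874746 q [ 0.0017  0.3314  2.0055 -0.0005  0.8034 -1.5689]
t 24.0 p [0.4781 0.0128 0.302 ] F [ 0.783   0.1153 -3.6556] w 0.016027502004957825 g 117.18410063534975 q [ 0.0019  0.145   1.8956 -0.      1.103  -1.5689]
t 25.875 p [ 0.5481 -0.2413  0.2539] F [ 0.3998 -0.0565 -2.9951] w 0.01598086334023542 g 117.20078196376562 q [-0.4346  0.3837  1.6901 -0.      1.0661 -0.6239]
```

View pics/c5.png

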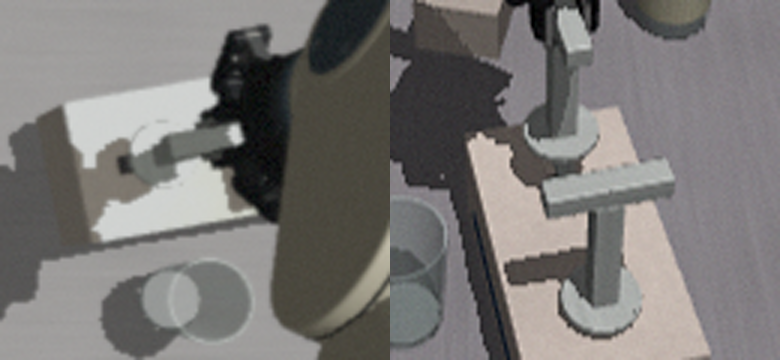

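The stud hangs over the slot with its wings along it. Descending under force watch.

```bash
python3 - <<'E'
from h import *
r=d(100.84);a=np.array([.5476,-.2411,0])
for z in np.r_[.240,np.arange(.237,.2085,-.0015)]:
    manip.servo_line(a+UP*z,r,rate=.03)
    F=manip.get_contact_force();print(round(z-.236,4),F,manip.get_torque())
    if F[2]>(4 if z>.223 else 25) or np.hypot(*F[:2])>15: break
stat()
E
```

```text
0.004 [-0.4883 -0.2463 -4.0935] [-0.0252  0.002   0.061 ]
0.001 [-0.0326  0.4383 -3.4377] [ 0.0087 -0.036  -0.0375]
-0.0005 [-0.348   0.1889 -4.5439] [-0.0479 -0.0142 -0.0685]
-0.002 [ 0.3083 -0.7588 -3.1342] [ 0.0462 -0.0139 -0.049 ]
-0.0035 [ 1.0647  0.5847 -2.4752] [-0.017   0.0701 -0.0098]
-0.005 [-0.3934  0.0388 -3.0395] [-0.0081 -0.0229 -0.031 ]
-0.0065 [-0.3011 -0.0187 -4.1064] [-0.0291 -0.0166  0.0103]
-0.008 [ 0.0138 -0.6217 -3.3748] [-0.02    0.0254 -0.0116]
-0.0095 [-0.0845 -0.307  -3.333 ] [-0.0043 -0.0142  0.0375]
-0.011 [-0.7863 -0.9448 -2.9879] [-0.0362  0.0011 -0.0544]
-0.0125 [ 0.2009  0.5917 -3.5735] [ 0.0012 -0.0309 -0.0077]
-0.014 [ 0.6159  0.0736 -2.914 ] [-0.0253 -0.0196  0.0187]
-0.0155 [-0.4106 -0.2027 -1.3972] [-0.0193  0.0091  0.0241]
-0.017 [ 0.1165 -0.5774  0.468 ] [0.0009 0.0484 0.0098]
-0.0185 [-0.4194  0.5056  1.5272] [-0.0179  0.0302 -0.0013]
-0.02 [ 0.2336 -0.0559  2.9684] [-0.0124 -0.0015 -0.0303]
-0.0215 [-0.2064 -0.0128  4.982 ] [ 0.0449  0.1356 -0.0667]
-0.023 [-0.618  -0.0373  6.5495] [ 0.0389  0.1592 -0.0237]
-0.0245 [-1.9834  0.3677  7.3151] [ 0.0421  0.2808 -0.0216]
-0.026 [-1.8473  0.1796  8.4139] [ 0.1155  0.3574 -0.0511]
t 31.3083 p [ 0.5479 -0.2413  0.2107] F [-1.8473  0.1796  8.4139] w 0.016109812739914287 g 118.93962532281876 q [-0.4346  0.4356  1.7225 -0.0001  0.9826 -0.6238]
```

It is in, and the spring force fits about 25.5 mm depth. Now the quarter turn clockwise.

```bash
python3 - <<'E'
from h import *
a=np.array([.5476,-.2411,.2098])
for k in range(15,91,15):
    manip.move_to(a,d(100.84-k));F=manip.get_contact_force();M=manip.get_torque();print(k,F,M)
    if abs(M[2])>2.5 or np.linalg.norm(F)>40: break
stat()
E
```

```text
15 [-1.0674  0.3862  9.1138] [ 0.0094  0.1901 -0.0565]
30 [-0.2556 -0.011   8.6588] [-0.0569  0.06   -0.0611]
45 [-0.9595 -0.2529  8.9003] [ 0.0026  0.0565 -0.1141]
60 [-0.0121 -0.822   7.7924] [-0.1263  0.0553 -0.0509]
75 [-0.6008 -0.2883  9.2422] [-0.1132  0.0825 -0.0716]
90 [ 0.511  -0.0378  8.9361] [-0.1389  0.1044 -0.0455]
t 33.4583 p [ 0.5484 -0.2416  0.2108] F [ 0.511  -0.0378  8.9361] w 0.016123461641565095 g 118.83358173072338 q [-0.4347  0.4357  1.7221 -0.0003  0.9815  0.9474]
```

```bash
python3 - <<'E'
from h import *
a=np.array([.5478,-.2413,.2145]);r=d(10.84)
manip.servo_line(a,r,rate=.03);stat()
manip.command_gripper(.05);manip.hold(.3)
manip.servo_line(a+UP*.16,rate=.15)
manip.move_to([.40,0.0,.42],r);manip.hold(.3);stat()
t=manip.camera("top");s=manip.camera("side")
f=lambda im,x,y:cv2.resize(im["image"][y:y+120,x:x+130,::-1],None,fx=3,fy=3,interpolation=cv2.INTER_CUBIC)
cv2.imwrite("pics/c6.png",np.hstack([f(t,350,130),f(s,200,220)]))
E
```

```text
t 33.7667 p [ 0.5483 -0.2416  0.2149] F [ 0.0405 -1.2346  4.4555] w 0.015932353463203857 g 118.27942371368408 q [-0.4349  0.4307  1.719  -0.0002  0.9904  0.9468]
t 37.1167 p [ 0.4004 -0.0005  0.4197] F [-0.3947  0.4233  0.6274] w 0.04985957987937189 g 0.0 q [-0.0309 -0.1048  1.8786 -0.0001  1.3685  1.3517]
```

View pics/c6.png

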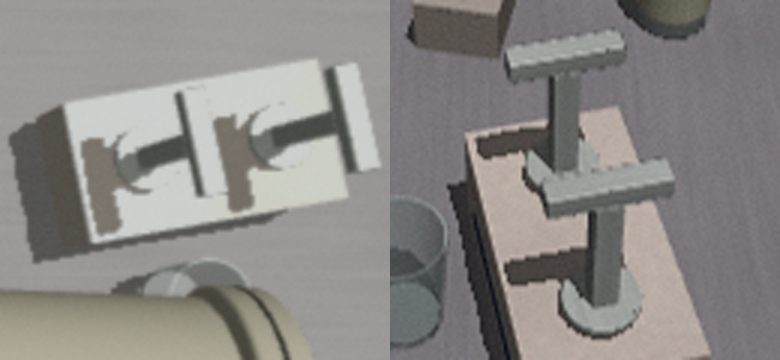

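Both views show the new stud upright, with its bar parallel to the fitted stud's and at the same height, so it is locked. The gripper is clear, so I'm handing in.

```bash
python3 -c "
from rig import manip
print(manip.sign_off(),manip.get_time())"
```

```text
the job is handed in; nothing more can be done
the job is handed in; nothing more can be done
```

The stud stood upright in the stand and was let go, then pushed into the slot, turned a quarter turn clockwise and released; the last pictures show it locked like the fitted stud, the arm never went near the bottle, tip box or beaker, and I handed the job in at about 37 s (the judge's verdict was not shown).

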